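# Seat a sherd holder on its turntable key

## Task

Two photo turntables stand on the finds table, each carrying a round sherd holder with an upright fin. One holder stands proud because its slot is turned across the turntable's key: turn it on its shaft, without lifting it off, until the slot drops over the key and it sits fully home on the turntable, then let go. Leave the other holder, which is already seated, where it is.

Things in the scene. Friction and masses are not known exactly. Their poses are not given: they have to be found in the camera images.
- holder_fin (a point): The proud holder, 280 to 455 g, at its grip: an upright aluminium fin, 56 mm long, 12 mm thick, 50 mm tall, on a loose round hub. The point is the fin's centre, 76 mm above the hub's underside; x along the fin, y across its thickness, z up. Home, it is 76 mm above the turntable disc; at the start 88 mm, the hub resting on top of the key, on the shaft, free to turn.
- holder_slot (a point): Centre of the underside of the same holder's hub (70 mm across, 51 mm tall, cork top, blind bore 22 mm wide). A slot 22 mm wide, 14 mm deep crosses the underside along x, parallel to the fin; a half turn makes no difference. Starts 35 to 75 degrees off the key; within 12 degrees of parallel it drops over the key by its own weight when let go, or can be lowered.
- turntable_face (a point): Its turntable: fixed grey base 150 mm across, black pod at the rim. The point is the centre of the steel disc's top face, 45 mm above the table; x along the key, z up. A steel shaft 19 mm thick stands 45 mm up from it; the key, a steel bar 110 x 6 x 12 mm high, crosses the shaft on the disc, its ends showing 20 mm beyond the hub. Shaft and disc do not turn.
- seated_holder_fin (a point): The other holder, of the same make, already home on a second identical turntable, 12 mm lower than the proud one, its fin parallel to that turntable's key. The point is the centre of its fin, axes as for the first. To be left where it is.
There are look-alikes about, which are no part of the job. Leave any red look-alike of the part that bears holder_fin alone.

How it is judged (in metres and radians):
At the end, for the whole second after the job is handed in: The proud holder sits home on its turntable: its slot over the key (fin within 0.3 rad of the key's line), less than 4 mm above fully down, upright within 0.09 rad, centred within 10 mm, at rest; the other holder is within 10 mm of where it was (z of holder_fin in the frame of turntable_face below 0.08 m and horizontal distance between holder_fin and turntable_face below 0.01 m and angle between the x axis of holder_fin and the x axis of turntable_face, either way round below 0.3 rad and angle between holder_fin's own z axis and vertical below 0.09 rad and linear speed of holder below 0.02 m/s and distance of seated_holder_fin from where it was at the start of the episode below 0.01 m); the robot touches nothing.
It fails at once if the proud holder is lifted off its shaft (z of holder_fin in the frame of turntable_face above 0.121 m).
It fails at once if the seated holder is moved by more than 10 mm (distance of seated_holder_fin from where it was at the start of the episode above 0.01 m).
It also fails if it takes over 32 s, if anything falls off the work surface, if the arm or the gripper's body presses on something with over 40 N, if the wrist force passes 120 N, or if a joint passes its speed limit or range.

## Robot

A 6-joint arm with a two-finger parallel gripper is mounted at the origin on the work surface. World frame = base frame: x ahead of the robot, y to its left, z up, the work surface at z = 0. Lengths are in mm, angles in degrees, forces in N, time in s.
With the tool pointing down it reaches from about 350 to 850 mm from the base axis. Payload 8.1 kg.
Tool frame: the origin (TCP) lies between the finger pads; the fingertips stand 22 mm ahead of it and the grasp point (between the pads) lies 3 mm ahead of it (r.nose_length is the z of the fingertips in the tool frame, in mm); z points along the fingers, x is the direction in which the jaws open and shut, and the axes are right-handed (so a half turn about z gives the same grasp; the last joint's range is limited). The gripper opens to 85 mm and grips with 20 to 120 N. Pads are 22 mm wide; open, the fingers measure 114 mm over their backs; the gripper's body (76 mm by 85 mm) begins 54 mm behind the grasp point. The pads swing forward as they close: fully open they stand 13 mm farther back than shut.
Start: joints at [-75.711, 7.471, 85.268, -0, 87.261, -4.893], TCP at [197.168, -566.683, 253.292] pointing down, gripper open.
Joint ranges: [-169.43, 169.43], [-51.17, 129.36], [1.28, 143.12], [-76.62, 256.62], [0, 156.53], [-152.29, 152.29]. Speed limits (degrees/s): [136.94, 136.94, 159.86, 180, 180, 180].

## Interface

Orientations are given as [roll, pitch, yaw] about the fixed x, y, z axes, in that order (R = Rz(yaw) Ry(pitch) Rx(roll)).
In Python, from bench import r gives the robot as it stands.
- The arm moves only by the shell command python3 -m jog 'ROWS' [FORCE]. ROWS is JSON, a list of rows, each a list of 5 numbers: the shift along the tool's x, y, z in m, then the turn about the tool's z in degrees, then the opening in per cent of the stroke, from 0 (shut) to 100 (fully open). A call has 1 to 8 rows; each row is the pose to reach, as a shift and turn from the pose measured when the call began, along the tool's axes at that moment; what a row does not reach only later rows make up. A row lasts 1/10 s, in which the tool goes at most 50 mm and 8.59 degrees, less where a joint would pass 70% of its speed; a pose out of reach is approached as far as the arm can. A call with a gripper value outside its range is refused whole. The fingers move at their own pace and stop on an object; FORCE is the grip in N (left out, the last holds). Time passes only in rows, so rows that repeat a pose let the fingers close. It gives the time, the measured TCP pose, the force and the opening at its end, in the units of the state.
- r.sense(): the state, without advancing time (a new reading comes with each control period).
- r.snapshot(name): name is "scene" or "top" or "wrist"; returns a dict with "image" (480x640x3 uint8, red, green, blue), "K" (3x3 intrinsics, pixels), "distortion" ([k1, k2, p1, p2, k3] as OpenCV has them; the pictures are not rectified), "T" (4x4, takes a point from camera to world coordinates); the wrist camera has in their place "tool_from_camera" (4x4, takes a point from camera to tool coordinates, whose origin is the TCP and whose axes are the tool frame's). Camera axes: x right, y down, z forward; pixel columns grow to the right and rows downward; lengths in mm; the calibration is good to about 2 mm. A picture is of the moment at which its call begins: read the wrist's pose just before it. There is no depth.
- r.hand_in(): hands the job in, once; it reports no verdict.
Trained networks look in a picture, given as the dict that the camera call returned (one of the last four; its "shot" number tells which), for a name from the list of things; names that differ only in an ending like _2 or _b are one class to them, and where a whole thing is asked for, a point or a joint stands for the part that bears it (a point fixed in the world has none). Each returns a list of dicts, best first, with "conf" (0 to 1); they miss things now and then, are a little off and sometimes report something else, mostly with a low value. They report only what shows in the picture. A call takes as long as a camera call. They do not tell look-alikes from the thing itself.
- r.search_frame(picture, label): "bbox" ([left, top, right, bottom] in pixels, round what is visible of it).
- r.pinpoint(picture, label): "uv" ([column, row] in pixels: a listed point, or the origin of a listed thing).
The state is a dict: "time": time; "joint_pos": joint angles; "qd": joint speeds; "joint_efforts": joint torques, N m; "tool_pos": TCP position; "tcp_rot": TCP orientation; "ft_force": force on the tool from outside, world axes, zero at the start; "wrist_torque": the same for the moment, N m; "finger_gap": finger opening in mm.
Only numpy, scipy, OpenCV 4.12 (cv2) and the standard library are available. Lean on these libraries where they do the work, as an engineer would, in place of code of your own. Each camera call takes 0.05 s, during which the arm holds its last target. There are 200 camera calls.

## Working session

There is one attempt and no reset: what is moved stays moved. The work goes in short steps, Python scripts to look and compute and a shell command to move; the robot and the scene stay as the last step left them, time stands still between calls to the robot, and variables do not carry over. Pictures are saved under pics/ and viewed, about 8 in all and at most 12, crops included, and the job is handed in when it is done.

```bash
mkdir -p pics
cat > h.py <<'E'
import numpy as np, cv2
from bench import r
from scipy.spatial.transform import Rotation as Ro
def save(p,n): cv2.imwrite(f'pics/{n}.png',cv2.cvtColor(p['image'],cv2.COLOR_RGB2BGR))
def tool():
    s=r.sense(); T=np.eye(4); T[:3,:3]=Ro.from_euler('xyz',s['tcp_rot'],degrees=True).as_matrix(); T[:3,3]=s['tool_pos']; return T
def plane(p,uv,z,T=None):
    T=np.array(p['T']) if T is None else T
    d=np.array(list(cv2.undistortPoints(np.array([[uv]],float),np.array(p['K']),np.array(p['distortion']))[0,0])+[1.])
    d=T[:3,:3]@d; return T[:3,3]+d*(z-T[2,3])/d[2]
def dets(p,T=None):
    for l,z in [('holder_fin',133),('holder_slot',57),('turntable_face',45),('seated_holder_fin',121)]:
        for d in r.pinpoint(p,l): print(l,np.round(d['uv']),round(d['conf'],2),np.round(plane(p,d['uv'],z,T)))
        if 'fin' in l:
            for d in r.search_frame(p,l): print('  box',np.round(d['bbox']),round(d['conf'],2))
E
python3 - <<'E'
from h import *
s=r.sense();print(s['time'],s['tcp_rot'],s['finger_gap'])
ims=[]
for n in ['top','scene']:
    p=r.snapshot(n);save(p,n);print(n,np.round(p['T'][:3],2) if hasattr(p['T'],'shape') else p['T']);dets(p)
E
```

```text
0.0 [-1.79990123e+02  1.07103689e-01 -7.08135129e+01] 85.2407750530388
top [[ 1.0000e-02 -9.8000e-01  1.8000e-01  3.1166e+02]
 [-1.0000e+00 -2.0000e-02 -2.0000e-02 -6.3500e+00]
 [ 2.0000e-02 -1.8000e-01 -9.8000e-01  9.9335e+02]]
holder_fin [472. 327.] 0.95 [ 353. -242.  133.]
holder_fin [432. 197.] 0.82 [ 540. -185.  133.]
holder_fin [401. 316.] 0.72 [ 367. -140.  133.]
  box [399. 179. 457. 231.] 0.97
  box [437. 305. 492. 355.] 0.83
  box [371. 296. 422. 343.] 0.81
holder_slot [419. 212.] 0.86 [ 536. -180.   57.]
holder_slot [390. 319.] 0.74 [ 367. -135.   57.]
holder_slot [458. 325.] 0.58 [ 359. -240.   57.]
seated_holder_fin [204. 212.] 0.89 [514. 145. 121.]
  box [190. 190. 240. 246.] 0.87
scene [[ 8.8000e-01  3.3000e-01 -3.4000e-01  7.4199e+02]
 [ 4.7000e-01 -6.2000e-01  6.3000e-01 -5.0220e+02]
 [-0.0000e+00 -7.2000e-01 -7.0000e-01  6.5516e+02]]
holder_fin [224. 282.] 0.98 [ 404. -179.  133.]
holder_fin [294. 317.] 0.93 [ 532. -185.  133.]
holder_fin [178. 332.] 0.84 [ 402. -283.  133.]
  box [205. 266. 252. 329.] 0.76
  box [272. 296. 324. 364.] 0.75
  box [154. 318. 205. 376.] 0.73
holder_slot [181. 355.] 0.94 [ 385. -281.   57.]
holder_slot [233. 310.] 0.69 [ 404. -173.   57.]
holder_slot [298. 348.] 0.6 [ 536. -186.   57.]
seated_holder_fin [370. 196.] 0.77 [513. 137. 121.]
  box [352. 184. 389. 237.] 0.69
```

View pics/top.png

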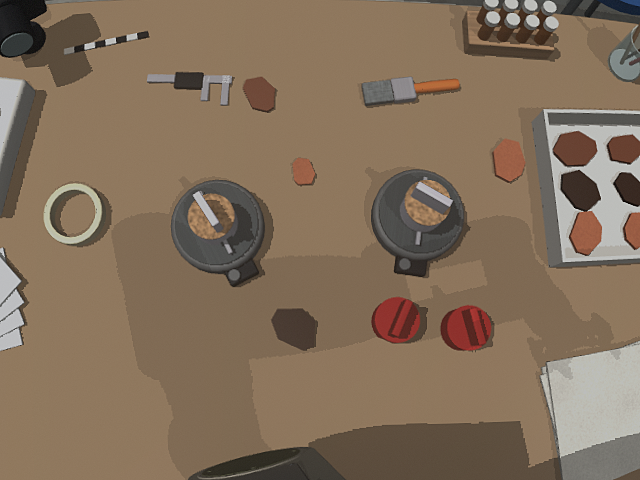

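View pics/scene.png

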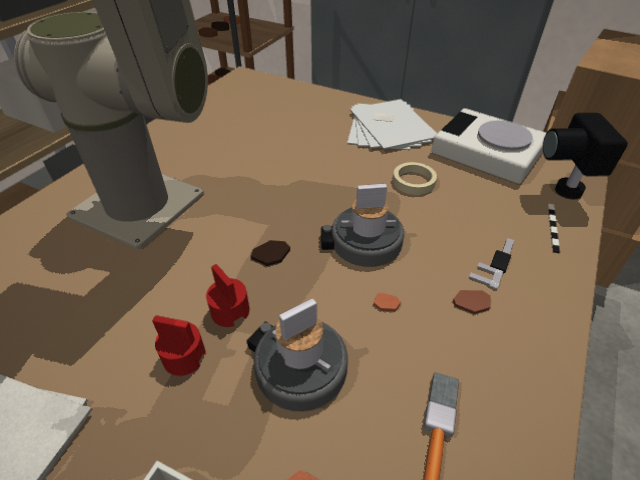

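The top view shows four candidates: the right holder at (432,197), whose fin is across the key; the left holder at (204,212), whose fin is parallel to its key; and red look-alikes at (397,320) and (468,328). By the description I want the right-hand one, so I'll check it in a close crop.

Run:
```python
import cv2,numpy as np
a=cv2.imread('pics/top.png')[160:290,360:490]; b=cv2.imread('pics/scene.png')[275:405,235:365]
cv2.imwrite('pics/crop.png',cv2.resize(np.hstack([a,b]),None,fx=3,fy=3,interpolation=cv2.INTER_CUBIC))
```

```text
(no output)
```

View pics/crop.png

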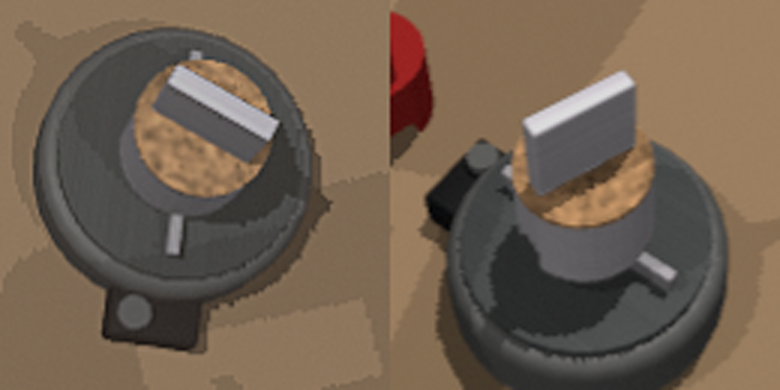

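The crop confirms it. In the top view the fin's top edge runs from crop (178,76) to (275,128), while the key's ends are at (174,253) and (196,54), so the fin lies well across the key.

Run:
```python
from h import *
p=r.snapshot('top');q=r.snapshot('scene')
f=lambda c:(c[0]/3+360,c[1]/3+160)
g=lambda c:((c[0]-390)/3+235,c[1]/3+275)
def line(p,a,b,z,n):
    A,B=plane(p,a,z),plane(p,b,z);d=B-A;print(n,np.round(A),np.round(B),'mid',np.round((A+B)/2),np.round(np.degrees(np.arctan2(d[1],d[0])),1)%180,np.hypot(*d[:2]))
line(p,f((178,76)),f((275,128)),158,'fin')
line(p,f((174,253)),f((196,54)),57,'key')
line(q,g((529,127)),g((633,78)),158,'fin')
line(q,g((505,175)),g((673,276)),57,'key')
s=r.sense();print(s['time'])
T=tool();print(T.round(3)); 
w=r.snapshot('wrist');save(w,'w0');print(np.round(w['tool_from_camera'],2))
```

```text
fin [ 550. -163.  158.] [ 526. -209.  158.] mid [ 538. -186.  158.] 62.400000000000006 51.849832136025555
key [ 483. -178.   57.] [ 591. -192.   57.] mid [ 537. -185.   57.] 172.8 108.25559761420158
fin [ 527. -209.  158.] [ 556. -162.  158.] mid [ 541. -186.  158.] 58.6 54.92017908406446
key [ 488. -182.   57.] [ 594. -193.   57.] mid [ 541. -188.   57.] 174.1 106.42410465574432
0.8
[[ 3.29000e-01 -9.44000e-01 -0.00000e+00  1.97158e+02]
 [-9.44000e-01 -3.29000e-01 -0.00000e+00 -5.66705e+02]
 [ 0.00000e+00  0.00000e+00 -1.00000e+00  2.53333e+02]
 [ 0.00000e+00  0.00000e+00  0.00000e+00  1.00000e+00]]
[[   1.      0.     -0.      0.81]
 [   0.      0.96    0.27  -67.26]
 [   0.     -0.27    0.96 -121.89]
 [   0.      0.      0.      1.  ]]
```

```bash
python3 -m jog '[[-0.031,-0.056,0,-6,100],[-0.062,-0.112,0,-11,100],[-0.093,-0.168,0,-16,100],[-0.123,-0.224,0,-21,100],[-0.154,-0.280,0,-26,100],[-0.185,-0.336,0,-31,100],[-0.216,-0.392,0,-36,100],[-0.247,-0.448,0,-41,100]]' 60
```

```text
time: 1.65
tool_pos: [465.7, -267.6, 253.6]
tcp_rot: [180.0, -0.0, -29.6]
ft_force: [0.3, -1.3, 0.0]
finger_gap: 85.2
```

```bash
python3 -m jog '[[0.010,-0.045,0,0,100],[0.020,-0.090,0,0,100],[0.0237,-0.1067,0,0,100],[0.0237,-0.1067,0,0,100],[0.0237,-0.1067,0,0,100]]'
python3 - <<'E'
from h import *
r.sense();T=tool()
w=r.snapshot('wrist');save(w,'w1');M=T@np.array(w['tool_from_camera'])
print(T[:3,3]);dets(w,M)
E
```

```text
time: 2.15
tool_pos: [538.8, -186.8, 253.5]
tcp_rot: [180.0, -0.0, -29.6]
ft_force: [-0.7, 0.2, -0.5]
finger_gap: 85.0
[ 538.80004177 -186.79996854  253.4926031 ]
holder_fin [168. 405.] 0.94 [ 395. -236.  133.]
holder_fin [ 94. 286.] 0.66 [ 404. -143.  133.]
holder_fin [316. 239.] 0.63 [ 538. -184.  133.]
  box [174. 322. 228. 418.] 0.91
  box [ 41. 219. 172. 315.] 0.65
  box [201. 113. 409. 294.] 0.25
holder_slot [196. 356.] 0.9 [ 390. -241.   57.]
```

View pics/w1.png

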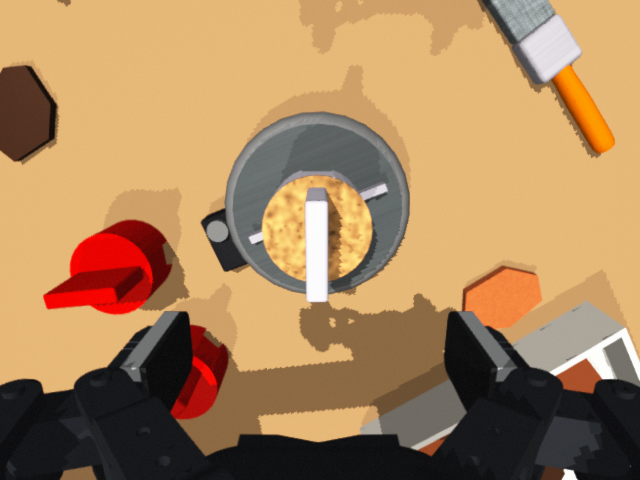

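The wrist view shows the fin's top face upright in the image, columns 306–327 and rows 200–300. That means the jaws are already squared to it. The key's ends are at (250,240) and (386,188).

Run:
```python
from h import *
r.sense();T=tool();w=r.snapshot('wrist');M=T@np.array(w['tool_from_camera'])
def tl(a,b,z):
    P=[plane(w,c,z,M) for c in (a,b)];t=[(np.linalg.inv(T)@np.append(x,1))[:2] for x in P]
    d=t[1]-t[0];print(np.round(t,1),'mid',(t[0]+t[1])/2,'ang in tool',np.degrees(np.arctan2(d[1],d[0])))
tl((316.5,200),(316.5,301),158)
tl((250,240),(386,188),57)
tl((262,229),(373,229),108); tl((317,175),(317,284),108)
```

```text
[[ -1.3 -29.1]
 [ -1.4  26.4]] mid [-1.34800331 -1.33509011] ang in tool 90.05655423070765
[[-52.7  19.4]
 [ 49.8 -20.5]] mid [-1.49803805 -0.55124187] ang in tool -21.304941086381262
[[-36.4  -1.7]
 [ 34.5  -1.7]] mid [-0.94190661 -1.68222362] ang in tool -0.0013370332136017854
[[ -1.2 -36. ]
 [ -1.3  35.7]] mid [-1.25988624 -0.12275933] ang in tool 90.03724006132602
```

```bash
python3 -m jog '[[-0.0013,-0.0008,0.04,0,70],[-0.0013,-0.0008,0.08,0,60],[-0.0013,-0.0008,0.1,0,50],[-0.0013,-0.0008,0.113,0,40],[-0.0013,-0.0008,0.113,0,40],[-0.0013,-0.0008,0.113,0,40]]' 40
python3 - <<'E'
from h import *
r.sense();w=r.snapshot('wrist');save(w,'w2')
E
```

```text
time: 3.15
tool_pos: [538.7, -186.3, 141.9]
tcp_rot: [180.0, -0.1, -29.7]
ft_force: [-0.0, 0.0, 0.7]
finger_gap: 34.0
```

View pics/w2.png

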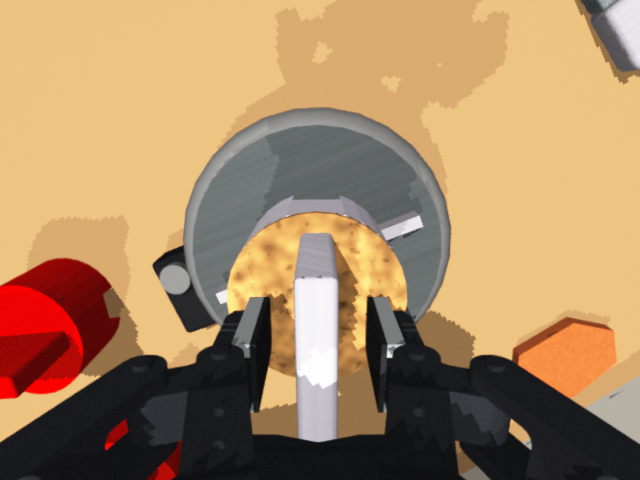

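The fin (columns 296–338) stands centred between the open pads (268 and 368). Closing.

```bash
python3 -m jog '[[0,0,0,0,5],[0,0,0,0,5],[0,0,0,0,5],[0,0,0,0,5],[0,0,0,0,5]]' 40
```

```text
time: 3.7
tool_pos: [539.9, -186.8, 144.2]
tcp_rot: [-180.0, -0.3, -29.7]
ft_force: [-1.5, 2.0, 7.5]
finger_gap: 11.6
```

```bash
python3 -m jog '[[0,0,0,8,5],[0,0,0,16,5],[0,0,0,24,5],[0,0,0,32,5],[0,0,0,32,5]]' 40
```

```text
time: 4.2
tool_pos: [539.1, -186.9, 144.3]
tcp_rot: [-179.9, -0.2, -62.0]
ft_force: [-4.4, 1.0, 2.7]
finger_gap: 11.4
```

```bash
python3 -m jog '[[0,0,0,8,5],[0,0,0,16,5],[0,0,0,24,5],[0,0,0,31,5],[0,0,0,36.4,5],[0,0,0,36.4,5]]' 40
python3 - <<'E'
from h import *
r.sense();w=r.snapshot('wrist');save(w,'w3')
E
```

```text
time: 4.8
tool_pos: [538.8, -186.5, 143.8]
tcp_rot: [-179.8, -0.1, -98.4]
ft_force: [-1.1, 1.1, -4.2]
finger_gap: 11.3
```

View pics/w3.png

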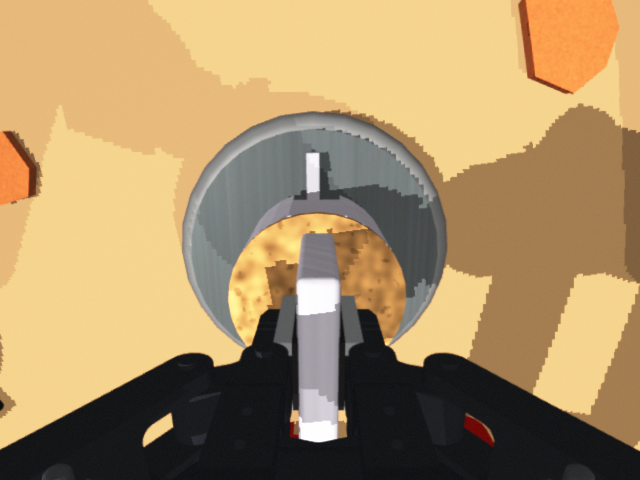

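The fin (column 318) is now parallel to the key showing at (313,175). Fz of −4 N means the grip is carrying the holder's weight, so I'll lower it 12 mm and then look.

```bash
python3 -m jog '[[0,0,0.004,0,5],[0,0,0.008,0,5],[0,0,0.011,0,5],[0,0,0.013,0,5],[0,0,0.013,0,5]]' 40
```

```text
time: 5.35
tool_pos: [539.5, -186.2, 132.3]
tcp_rot: [-179.8, -0.1, -98.1]
ft_force: [-5.0, 5.1, 9.6]
finger_gap: 11.3
```

```bash
python3 -m jog '[[0,0,0,0,15],[0,0,0,0,25],[0,0,0,0,35],[0,0,0,0,40],[0,0,0,0,40]]' 40 && python3 -m jog '[[0,0,-0.02,0,40],[0,0,-0.05,0,50],[0,0,-0.09,0,60],[0,0,-0.12,0,60],[0,0,-0.12,0,60],[0,0,-0.12,0,60]]'
python3 - <<'E'
from h import *
r.sense();T=tool();w=r.snapshot('wrist');save(w,'w4')
q=r.snapshot('scene');save(q,'s4')
b=cv2.imread('pics/s4.png')[165:405,235:415]; a=cv2.imread('pics/w4.png')
cv2.imwrite('pics/c4.png',np.hstack([cv2.resize(a,(440,330)),cv2.resize(b,(248,330))]))
cv2.imwrite('pics/c5.png',cv2.resize(b,None,fx=2.5,fy=2.5,interpolation=cv2.INTER_CUBIC))
E
```

```text
time: 5.85
tool_pos: [539.5, -186.3, 132.2]
tcp_rot: [-179.8, -0.1, -98.1]
ft_force: [0.8, 0.2, 0.7]
finger_gap: 34.2
time: 6.45
tool_pos: [539.5, -186.3, 253.0]
tcp_rot: [-179.6, -0.1, -98.1]
ft_force: [-0.6, 0.1, -0.3]
finger_gap: 51.3
```

View pics/w4.png

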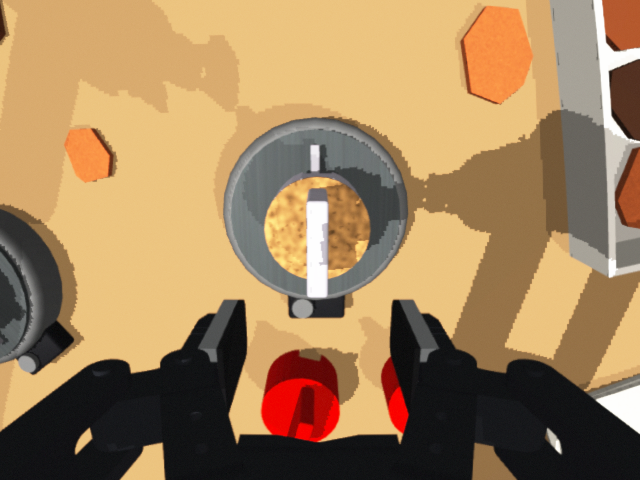

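View pics/c5.png

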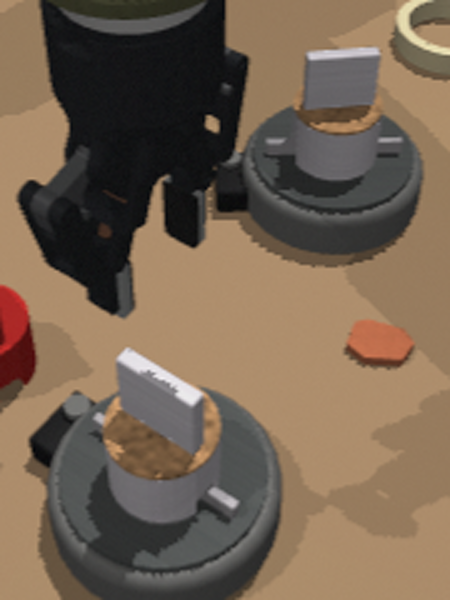

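The fin is parallel to the key. From the same height its top now spans about 96 px, against 101 before, and the cork 106 px against 111. Both match a 12 mm drop, so the holder is home. The gripper is clear and the other holder is untouched.

```bash
python3 -c "
from bench import r
print(r.hand_in())"
```

```text
the job is handed in; nothing more can be done
None
```

I gripped the proud holder by its fin and turned it about 68.7° on its shaft until the slot lined up with the key. I then lowered it with the grip until an upward contact force appeared (11.5 mm of travel, 9.6 N), let go and backed off about 120 mm. I handed the job in at about 6.6 s of robot time; no verdict comes back.

- **Angle:** in the last wrist picture the fin and key look parallel.
- **Height:** the fin's top and the cork have shrunk in the picture by what a 12 mm drop predicts (101 to 96 px and 111 to 106 px). I read these by eye, so they are approximate.
- **Seated holder:** it was never touched and looks unmoved in the last scene picture; I did not measure its position again.
- **Gripper:** the fingers are open and clear, and the wrist force reads about 0 N.

No check failed or disagreed. When the jaws closed they rose about 2 mm and pressed down with about 7.5 N, which did no harm.

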